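# Assemble and start the balcony herb dryer

## Task

Get the herb dryer on the balcony table going: stand the blue cup that is on the dryer base upright on the cork coaster, seat the grey carrier fully home on the base's two pegs, and stack every green tray there is on the carrier, flat and neatly centred. Then put the yellow lid flat and centred on top, and once it is on, press the red start button all the way down. Leave the other things on the table where they are, and do not tip the cup over.

Things in the scene. Friction and masses are not known exactly. Their poses are not given: they have to be found in the camera images.
- base: white dryer base, fixed to the table: box 150 mm (its x) by 290 mm (its y, from -185 to +105 mm), top 45 mm above the table. Origin: on the table under the middle of the seat. Two steel pegs at y = +78 and -78 mm (x = 0) rise 26 mm above the top, 13 mm diameter with the upper 8 mm tapered to 5 mm.
- start (a joint): red push button on the base's -y end: 0 = up, 0.006 m = fully down; springs back; fully down takes about 5 N
- start_top (a point): centre of the top face of the red start button (30 mm diameter), on the base at x = 0, y = -150 mm; pressed straight down
- carrier: grey round dish 124 mm outer diameter, 26 mm tall, 4 mm floor, 6 mm rim wall; orange grip bar in the middle 50 mm long (its x), 14 mm wide, top 24 mm above the underside. Two ears 36 mm square, 12 mm thick, at y = +78 and -78 mm, each with a 16 mm hole for a peg (either way round). Origin: centre of the underside, 45 mm above the base's when home. Trays rest on its rim. 250 g.
- tray0: green round drying tray, may be absent: open dish 120 mm outer diameter, 24 mm tall, 4 mm floor, 6 mm rim wall; white grip bar in its middle 50 mm long (its x), 14 mm wide, top 22 mm above the underside. Origin: centre of the underside. Stacked, it rests flat on the rim below and adds 24 mm; any yaw. 90 g.
- tray1: green round drying tray, may be absent: open dish 120 mm outer diameter, 24 mm tall, 4 mm floor, 6 mm rim wall; white grip bar in its middle 50 mm long (its x), 14 mm wide, top 22 mm above the underside. Origin: centre of the underside. Stacked, it rests flat on the rim below and adds 24 mm; any yaw. 90 g.
- tray2: green round drying tray, may be absent: open dish 120 mm outer diameter, 24 mm tall, 4 mm floor, 6 mm rim wall; white grip bar in its middle 50 mm long (its x), 14 mm wide, top 22 mm above the underside. Origin: centre of the underside. Stacked, it rests flat on the rim below and adds 24 mm; any yaw. 90 g.
- tray3: green round drying tray, may be absent: open dish 120 mm outer diameter, 24 mm tall, 4 mm floor, 6 mm rim wall; white grip bar in its middle 50 mm long (its x), 14 mm wide, top 22 mm above the underside. Origin: centre of the underside. Stacked, it rests flat on the rim below and adds 24 mm; any yaw. 90 g.
- lid: yellow round lid 124 mm diameter, 8 mm thick, flat underside, with a black grip bar on top 50 mm long (its x), 14 mm wide (its y), top 36 mm above the underside. Origin: centre of the underside. About 120 g.
- cup: blue ceramic cup, 64 mm across at the rim, 90 mm tall, narrower below, no handle, open at the top. Origin: centre of the underside. It stands at first on the dryer base between the pegs. About 200 g.
- coaster: round cork coaster 110 mm diameter, 5 mm thick, fixed. Origin: centre of the underside, on the table.
- basket: bystander: white plastic clothes peg basket 100 x 150 x 90 mm. Origin: centre of the underside.
- jar: bystander: grey jar with screw-top lid, 72 mm diameter, 100 mm tall. Origin: centre of the underside.
- nozzle: bystander: steel spray nozzle lying flat, about 105 mm long, 35 mm high. Origin: on the table under its middle.
- rack_knob: bystander: wooden drying rack knob, 50 mm diameter, 52 mm tall. Origin: centre of the underside.
Not all that is in view belongs to the job. What is shaped like the tray3 but purple is not meant.

How it is judged:
By the outcome, as a careful person would: the job done as asked, in the order asked, and still so for the second after the job is handed in, with the robot touching nothing.
Of tray0, tray1, tray2, tray3 only 2 to 4 are there at a start; the rules pass over those that are not, and their reading is None.
At some moment in a run one of lid may be knocked a few centimetres aside while the robot is not near it.
It also fails if it takes over 210 s, if anything falls off the work surface, if the arm or the gripper's body presses on something with over 40 N, if the wrist force passes 120 N, or if a joint passes its speed limit or range.

## Robot

A 6-joint arm with a two-finger parallel gripper is mounted at the origin on the work surface. World frame = base frame: x ahead of the robot, y to its left, z up, the work surface at z = 0. Lengths are in m, angles in rad, forces in N, time in s.
With the tool pointing down it reaches from about 0.3 to 1 m from the base axis. Payload 5.1 kg.
Tool frame: the origin (TCP) lies midway between the tips of the shut fingers; the grasp point (between the pads) lies 19 mm behind it; z points along the fingers, y is the line along which they close (so a half turn about z gives the same grasp; the last joint's range is limited). The gripper opens to 95 mm and grips with 3 to 60 N. Pads are 20 mm wide; open, the fingers measure 119 mm over their backs; the gripper's body (75 mm by 180 mm) begins 59 mm behind the grasp point.
Start: joints at [-1.185, 0.124, 1.65, -0, 1.367, -0.083], TCP at [0.294, -0.58, 0.185] pointing down, gripper open.
Joint ranges: [-2.61, 2.61], [-1.02, 2.33], [0.03, 2.71], [-1.35, 4.49], [0.32, 2.68], [-2.91, 2.91]. Speed limits (rad/s): [2.57, 2.57, 3.14, 3.14, 3.14, 3.14].

## Interface

Orientations are given as [roll, pitch, yaw] about the fixed x, y, z axes, in that order (R = Rz(yaw) Ry(pitch) Rx(roll)).
In Python, from station import arm gives the robot as it stands.
- The arm moves only by the shell command python3 -m jog 'ROWS' [FORCE]. ROWS is JSON, a list of rows, each a list of 3 entries, a list of its own where there are three numbers: the closure, from -1 (fully open) to 1 (shut), then the shift along the tool's x, y, z in cm, then the turn about the tool's z in units of 6 degrees (1.0 is 6 degrees). In form: [[grip, [tx, ty, tz], twist], ...]. A call has 1 to 20 rows; each row is the pose to reach, as a shift and turn from the pose commanded when the call began, along the tool's axes at that moment; what a row does not reach only later rows make up. A row lasts 1/10 s, in which the tool goes at most 50 mm and 8.59 degrees, less where a joint would pass 70% of its speed; a pose out of reach is approached as far as the arm can. A call with a gripper value outside its range is refused whole. The fingers move at their own pace and stop on an object; FORCE is the grip in N (left out, the last holds). Time passes only in rows, so rows that repeat a pose let the fingers close. It gives the time, the measured TCP pose, the force, the opening and the grip force at its end, in the units of the state.
- arm.get_state(): the state, without advancing time (a new reading comes with each control period).
- arm.read_camera(name): name is "scene" or "top" or "wrist"; returns (picture, depth): 400x640x3 uint8, blue, green, red; 400x640 float32, m along the optical axis (not along the pixel's ray), 0 where there is no reading.
- arm.camera_info(name): a dict with "camera_matrix" (3x3 intrinsics, pixels), "R" (3x3) and "t" (3): a world point X has camera coordinates R X + t. Camera axes: x right, y down, z forward; pixel columns grow to the right and rows downward; lengths in m; the calibration is good to about 2 mm. A picture is of the moment at which its call begins: read the wrist's pose just before it. camera_info takes no time and is no camera call; for the wrist camera it gives the pose at the moment of the call.
- arm.job_done(): hands the job in; it is judged then, once.
The state is a dict: "clock": time; "joints": joint angles; "joint_velocities": joint speeds; "effort": joint torques, N m; "tool_pos": TCP position; "ee_rot": TCP orientation; "contact_force": force on the tool from outside, world axes, zero at the start; "ft_torque": the same for the moment, N m; "gripper_width": finger opening in m; "grip_force": force on a finger pad.
Only numpy, scipy, OpenCV 4.12 (cv2) and the standard library are available. Lean on these libraries where they do the work, as an engineer would, in place of code of your own. Each camera call takes 0.05 s, during which the arm holds its last target. There are 200 camera calls.

## Working session

There is one attempt and no reset: what is moved stays moved. The work goes in short steps, Python scripts to look and compute and a shell command to move; the robot and the scene stay as the last step left them, time stands still between calls to the robot, and variables do not carry over. Pictures are saved under pics/ and viewed, at most 16 in all, crops included, and the job is handed in when it is done.

```bash
ls; mkdir -p pics
cat > h.py <<'E'
import numpy as np, cv2
from station import arm
def cam(n):
    i=arm.camera_info(n); im,d=arm.read_camera(n)
    return im,d,np.array(i["camera_matrix"]),np.array(i["R"]),np.array(i["t"]).ravel()
def cloud(d,K,R,t):
    v,u=np.mgrid[:d.shape[0],:d.shape[1]]
    P=np.stack([(u-K[0,2])/K[0,0]*d,(v-K[1,2])/K[1,1]*d,d],-1)
    return (P-t)@R   # world points
def ray(u,v,z,K,R,t):
    r=R.T@np.array([(u-K[0,2])/K[0,0],(v-K[1,2])/K[1,1],1.]); c=-R.T@t
    return c+r*(z-c[2])/r[2]
E
python3 - <<'E'
from h import *
print(arm.get_state())
for n in("top","scene"):
    im,d,K,R,t=cam(n); cv2.imwrite(f"pics/{n}0.png",im); np.savez(f"{n}0.npz",im=im,d=d,K=K,R=R,t=t)
    print(n,K[0,0],-R.T@t)
E
```

```text
pics
{'clock': 0.0, 'joints': array([-1.18459060e+00,  1.24482877e-01,  1.65166875e+00, -2.18198064e-05,
        1.36751781e+00, -8.25672243e-02]), 'joint_velocities': array([-4.77455509e-04, -9.60511717e-04,  1.27195403e-03, -1.80278550e-03,
        1.23673555e-03,  9.95324216e-05]), 'effort': array([-9.24522965e-05, -4.17599773e+01, -3.59933460e+01,  7.74332020e-02,
        4.92325437e-02, -2.01135895e-04]), 'tool_pos': array([ 0.29338365, -0.5792276 ,  0.18420462]), 'ee_rot': array([-3.13952119e+00, -1.49990605e-04,  4.68777222e-01]), 'contact_force': array([-0.404883  ,  0.42809583, -0.72047509]), 'ft_torque': array([ 0.0317869 ,  0.03819661, -0.0333147 ]), 'grip_force': 0.0, 'gripper_width': 0.0950689096061601}
top 367.12994531222296 [0.39286457 0.03500768 1.12081505]
scene 514.2593279773766 [ 1.27876359 -0.43605607  1.07227273]
```

View pics/top0.png

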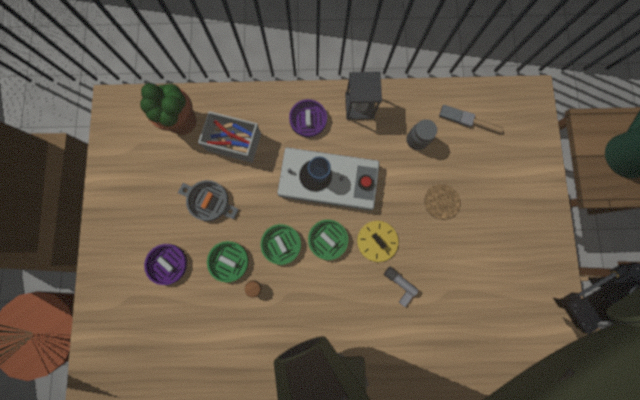

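View pics/scene0.png

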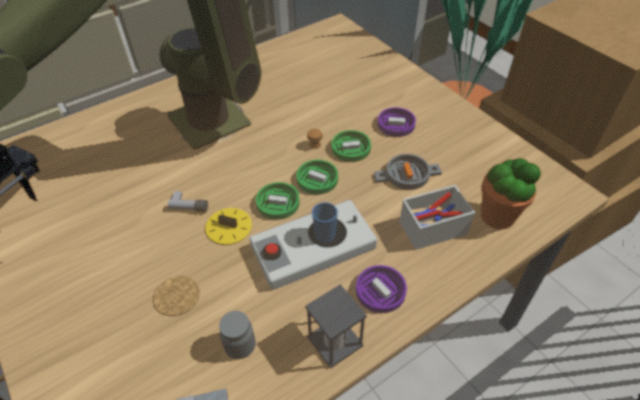

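The top view shows three green trays at (228,262), (281,245) and (329,240). The purple look-alikes at (166,265) and (309,119) are not meant. The lid is at (378,241), the coaster at (443,202), the carrier at (208,201), the base at (330,178) with the cup at (316,173), and the red button at (367,182).

```bash
cat > m.py <<'E'
from h import *
def bar(mask):
    (c,s,a)=cv2.minAreaRect(np.argwhere(mask)[:,::-1].astype(np.float32)); return c,s,a
def meas(im,d,K,R,t,box,lo,hi,zr,name):
    hsv=cv2.cvtColor(im,cv2.COLOR_BGR2HSV); m=cv2.inRange(hsv,lo,hi)
    b=np.zeros_like(m); x0,y0,x1,y1=box; b[y0:y1,x0:x1]=255; m&=b
    P=cloud(d,K,R,t); k=(m>0)&(d>0)&(P[...,2]>zr[0])&(P[...,2]<zr[1])
    Q=P[k]; 
    if len(Q)<5: print(name,"few",len(Q)); return
    c,s,a=cv2.minAreaRect((Q[:,:2]*1000).astype(np.float32)); ce,r=cv2.minEnclosingCircle((Q[:,:2]*1000).astype(np.float32))
    print(name,len(Q),"rect",np.round(c),np.round(s),round(a,1),"circ",np.round(ce),round(r),"z 5/50/95",np.round(np.percentile(Q[:,2],[5,50,95])*1000))
E
python3 - <<'E'
from m import *
f=np.load("top0.npz"); A=[f[k] for k in("im","d","K","R","t")]
G=((45,80,30),(85,255,255)); W=((0,0,110),(180,70,255))
for i,(u,v) in enumerate([(228,262),(281,245),(329,240)]):
    meas(*A,(u-27,v-27,u+27,v+27),*G,(-.01,.06),f"tray{i}")
    meas(*A,(u-15,v-15,u+15,v+15),*W,(0.005,.06),f" bar{i}")
meas(*A,(352,215,405,268),(20,120,80),(35,255,255),(-.01,.06),"lid")
meas(*A,(365,228,392,255),(0,0,0),(180,255,60),(0.02,.06),"lidbar")
meas(*A,(415,175,470,230),(0,60,0),(180,255,255),(.003,.009),"coaster")
meas(*A,(170,170,245,230),(0,0,0),(180,90,255),(.006,.06),"carrier")
meas(*A,(195,188,222,214),(3,130,60),(18,255,255),(.01,.06),"carbar")
meas(*A,(270,140,390,220),(0,0,0),(180,255,255),(.04,.05),"base")
meas(*A,(355,170,380,195),(0,130,60),(10,255,255),(.03,.09),"btn")
meas(*A,(295,150,340,195),(0,0,0),(180,255,255),(.125,.2),"cuprim")
for n,(u,v) in dict(peg=(291,172),btn=(366,183)).items(): print(n,np.round(ray(u,v,.07,*A[2:]),3))
big=cv2.resize(A[0][140:290,150:410],None,fx=3,fy=3,interpolation=cv2.INTER_CUBIC)
cv2.imwrite("pics/top0c.png",cv2.convertScaleAbs(big,alpha=1.5))
E
```

```text
tray0 1137 rect [379. 292.] [120. 117.] 84.7 circ [375. 292.] 63 z 5/50/95 [ 2.  6. 26.]
 bar0 93 rect [379. 295.] [53. 18.] 62.1 circ [379. 295.] 27 z 5/50/95 [ 7. 23. 26.]
tray1 1041 rect [425. 134.] [118. 115.] 62.2 circ [426. 134.] 60 z 5/50/95 [ 2.  6. 26.]
 bar1 87 rect [426. 137.] [49. 18.] 26.6 circ [424. 139.] 25 z 5/50/95 [ 7. 22. 26.]
tray2 1042 rect [437.  -7.] [118. 116.] 43.7 circ [437.  -8.] 60 z 5/50/95 [ 1.  6. 26.]
 bar2 95 rect [438.  -5.] [50. 17.] 42.4 circ [438.  -5.] 25 z 5/50/95 [ 6. 23. 26.]
lid 1269 rect [ 430. -157.] [123. 121.] 26.6 circ [ 430. -157.] 63 z 5/50/95 [ 4.  9. 13.]
lidbar 58 rect [ 429. -156.] [43. 11.] 37.1 circ [ 428. -154.] 21 z 5/50/95 [33. 36. 39.]
coaster 1217 rect [ 544. -361.] [168. 173.] 86.7 circ [ 542. -361.] 119 z 5/50/95 [3. 5. 8.]
carrier 926 rect [555. 350.] [215. 152.] 76.5 circ [544. 353.] 115 z 5/50/95 [ 6. 13. 29.]
carbar 82 rect [562. 358.] [15. 48.] 65.7 circ [562. 358.] 24 z 5/50/95 [16. 25. 28.]
base 3868 rect [621. -13.] [289. 151.] 80.3 circ [620. -13.] 159 z 5/50/95 [43. 46. 49.]
btn 87 rect [ 601. -121.] [29. 28.] 58.6 circ [ 603. -121.] 16 z 5/50/95 [58. 67. 70.]
cuprim 134 rect [630.  16.] [61. 61.] 89.1 circ [631.  16.] 32 z 5/50/95 [126. 135. 139.]
peg [0.632 0.098 0.07 ]
btn [ 0.595 -0.121  0.07 ]
```

View pics/top0c.png

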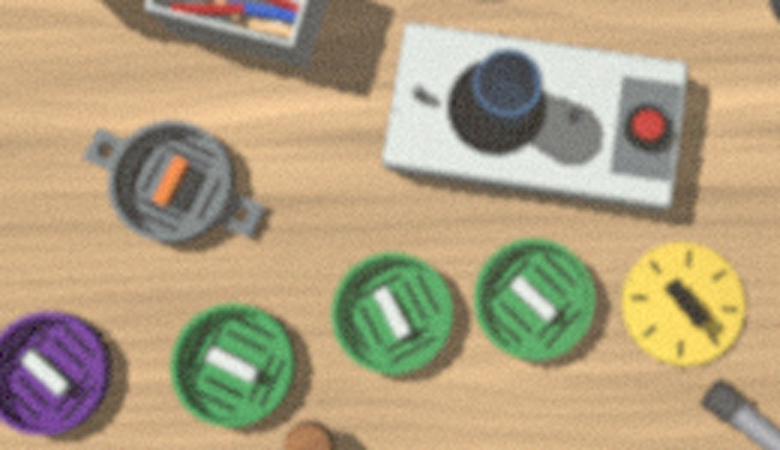

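The three green trays have white bars and sit at 22–26 mm height, as specified. The base rect is 289x151 mm, as specified, which puts its origin at about (628, 26) mm with yaw -9.7°. The cup rim is at z 135 mm. I'll start with the cup.

```bash
cat > go.py <<'E'
import sys,numpy as np
from scipy.spatial.transform import Rotation as Ro
from station import arm
# usage: go.py x y z yawdeg (mm) -> shift in tool axes cm, twist units
s=arm.get_state(); T=Ro.from_euler("xyz",s["ee_rot"]).as_matrix()
x=np.array([float(a) for a in sys.argv[1:4]])/1000
yaw=np.degrees(s["ee_rot"][2]); tw=None
if len(sys.argv)>4: tw=((yaw-float(sys.argv[4])+90)%180-90)/6
print("t",round(s["clock"],1),"pos",np.round(s["tool_pos"]*1000,1),"yaw",round(yaw,1),"shift",np.round(T.T@(x-s["tool_pos"])*100,2),"twist",None if tw is None else round(tw,2),"j",np.round(s["joints"],2))
E
python3 go.py 630 16 250
python3 - <<'E'
from m import *
f=np.load("top0.npz"); A=[f[k] for k in("im","d","K","R","t")]
hsv=cv2.cvtColor(A[0],cv2.COLOR_BGR2HSV)
b=cv2.GaussianBlur(A[0],(9,9),0)[170:235,410:475]
g=cv2.cvtColor(A[0],cv2.COLOR_BGR2GRAY); g=cv2.GaussianBlur(g,(5,5),0)
c=cv2.HoughCircles(g[160:245,400:485],cv2.HOUGH_GRADIENT,1,50,param1=60,param2=8,minRadius=15,maxRadius=22)
print(c+np.array([400,160,0]) if c is not None else None)
for u,v,r in (c[0] if c is not None else []): print(ray(u+400,v+160,.005,*A[2:]), r)
E
```

```text
t 0.1 pos [ 293.4 -579.3  184.3] yaw 26.9 shift [ 56.93 -37.91  -6.49] twist None j [-1.18  0.12  1.65 -0.    1.37 -0.08]
[[[442.5        201.5         18.29999924]]]
[ 0.54508647 -0.3611725   0.005     ] 18.3
```

```bash
python3 -m jog '[[-1,[0,0,-6],0],[-1,[0,0,-6],0],[-1,[56.9,-37.9,-6],0],[-1,[56.9,-37.9,-6],0],[-1,[56.9,-37.9,-6],0],[-1,[56.9,-37.9,-6],0],[-1,[56.9,-37.9,-6],0],[-1,[56.9,-37.9,-6],0],[-1,[56.9,-37.9,-6],0],[-1,[56.9,-37.9,-6],0],[-1,[56.9,-37.9,-6],0],[-1,[56.9,-37.9,-6],0],[-1,[56.9,-37.9,-6],0],[-1,[56.9,-37.9,-6],0],[-1,[56.9,-37.9,-6],0],[-1,[56.9,-37.9,-6],0],[-1,[56.9,-37.9,-6],0],[-1,[56.9,-37.9,-6],0]]' 20; python3 go.py 630 16 250
python3 - <<'E'
from h import *
im,d,K,R,t=cam("wrist"); cv2.imwrite("pics/w1.png",im); np.savez("w1.npz",im=im,d=d,K=K,R=R,t=t); print(-R.T@t, R[2])
P=cloud(d,K,R,t); k=(d>0)&(P[...,2]>.128)&(P[...,2]<.15); Q=(P[k][:,:2]*1000).astype(np.float32); print(len(Q),cv2.minEnclosingCircle(Q),cv2.minAreaRect(Q))
E
```

```text
clock: 1.9
tool_pos: [0.6299, 0.0157, 0.2449]
ee_rot: [-3.142, 0.001, 0.47]
contact_force: [-1.0, -0.1, -0.4]
gripper_width: 0.0954
grip_force: 0.0
t 1.9 pos [629.9  15.7 244.9] yaw 26.9 shift [ 0.02 -0.02 -0.51] twist None j [-0.06  0.05  1.63 -0.    1.46  1.04]
[0.69192026 0.04766703 0.44389828] [-0.22289741 -0.1124013  -0.96834017]
10246 ((753.844482421875, -64.12809753417969), 180.69639587402344) ((750.6732177734375, -70.29890441894531), (111.28319549560547, 358.7657775878906), 63.770931243896484)
```

View pics/w1.png

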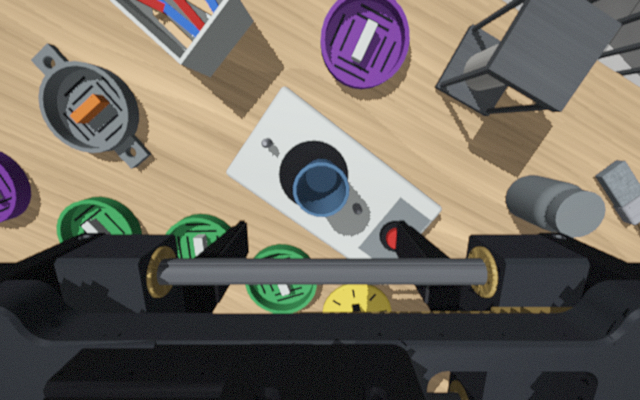

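The wrist view is sharp: cup rim at (320,188), pegs at (267,146) and (358,209), carrier at (90,110). From here I'll measure the cup rim, the pegs and the carrier.

```bash
python3 - <<'E'
from m import *
f=np.load("w1.npz"); A=[f[k] for k in("im","d","K","R","t")]
A1=(0,0,0),(180,255,255)
meas(*A,(270,130,370,225),*A1,(.125,.145),"cup")
meas(*A,(255,130,285,160),*A1,(.056,.08),"peg+")
meas(*A,(348,195,370,220),*A1,(.056,.08),"peg-")
meas(*A,(65,85,115,130),(3,130,60),(18,255,255),(.015,.06),"carbar")
meas(*A,(370,215,410,255),(0,130,60),(8,255,255),(.03,.09),"btn")
meas(*A,(220,80,450,270),*A1,(.043,.048),"base")
E
python3 go.py 630 16 86 26.9
```

```text
cup 760 rect [629.  17.] [62. 62.] 27.9 circ [629.  17.] 32 z 5/50/95 [127. 134. 136.]
peg+ 83 rect [638. 104.] [12. 12.] 23.8 circ [638. 104.] 6 z 5/50/95 [59. 66. 71.]
peg- 74 rect [612. -49.] [12. 12.] 51.2 circ [612. -49.] 6 z 5/50/95 [59. 66. 71.]
carbar 458 rect [560. 358.] [14. 51.] 63.8 circ [559. 355.] 25 z 5/50/95 [16. 23. 25.]
btn 155 rect [ 594. -114.] [33. 13.] 29.5 circ [ 597. -118.] 17 z 5/50/95 [57. 66. 68.]
base 14677 rect [634.  -2.] [253. 309.] 29.1 circ [664.  -3.] 171 z 5/50/95 [43. 45. 46.]
t 1.9 pos [629.7  14.9 245.1] yaw 26.9 shift [ 0.08 -0.09 15.91] twist -0.01 j [-0.06  0.05  1.63 -0.    1.46  1.04]
```

```bash
python3 -m jog '[[-1,[0,-0.2,4],0],[-1,[0,-0.2,8],0],[-1,[0,-0.2,11],0],[-1,[0,-0.2,13.5],0],[-1,[0,-0.2,15.2],0],[-1,[0,-0.2,15.4],0],[1,[0,-0.2,15.4],0],[1,[0,-0.2,15.4],0],[1,[0,-0.2,15.4],0],[1,[0,-0.2,15.4],0],[1,[0,-0.2,15.4],0],[1,[0,-0.2,15.4],0],[1,[0,-0.2,15.4],0]]' 20
```

```text
clock: 3.25
tool_pos: [0.6298, 0.017, 0.0925]
ee_rot: [3.141, -0.001, 0.469]
contact_force: [0.5, -1.1, 3.7]
gripper_width: 0.0628
grip_force: 20.0
```

```bash
python3 -m jog '[[1,[0,-0.2,-1],0],[1,[0,-0.2,-3],0],[1,[0,-0.2,-5.5],0],[1,[0,-0.2,-8],0],[1,[0,-0.2,-10],0],[1,[0,-0.2,-11],0],[1,[0,-0.2,-11],0]]'; python3 go.py 545 -361 200 26.9
```

```text
clock: 3.95
tool_pos: [0.6288, 0.019, 0.2031]
ee_rot: [3.14, -0.002, 0.469]
contact_force: [0.3, 0.4, -2.5]
gripper_width: 0.0627
grip_force: 20.0
t 4.0 pos [628.8  19.  203.1] yaw 26.9 shift [-24.65  30.11   0.29] twist -0.01 j [-0.06  0.07  1.68  0.    1.39  1.05]
```

```bash
python3 -m jog '[[1,[-1,1.2,0],0],[1,[-3,3.7,0],0],[1,[-5,6.1,0],0],[1,[-7.5,9.2,0],0],[1,[-10,12.2,0],0],[1,[-12.5,15.3,0],0],[1,[-15,18.3,0],0],[1,[-17.5,21.4,0],0],[1,[-20,24.4,0],0],[1,[-22,26.9,0],0],[1,[-23.5,28.7,0],0],[1,[-24.4,29.8,0],0],[1,[-24.6,30.1,0],0],[1,[-24.6,30.1,0],0],[1,[-24.6,30.1,0],0]]'; python3 go.py 545 -361 60 26.9
python3 - <<'E'
from h import *
for n in("wrist","top"):
    im,d,K,R,t=cam(n); np.savez(n+"2.npz",im=im,d=d,K=K,R=R,t=t)
    if n=="wrist": cv2.imwrite("pics/w2.png",im)
E
```

```text
clock: 5.45
tool_pos: [0.5449, -0.3598, 0.2011]
ee_rot: [-3.141, -0.0, 0.47]
contact_force: [0.0, 0.6, -1.9]
gripper_width: 0.0627
grip_force: 20.0
t 5.5 pos [ 544.9 -359.8  201.1] yaw 26.9 shift [-0.05  0.13 14.11] twist 0.0 j [-0.67  0.12  1.63  0.    1.39  0.44]
```

View pics/w2.png

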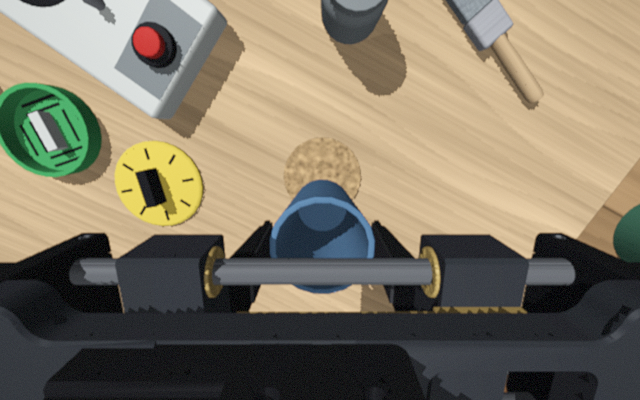

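The cup is held upright and the coaster is partly visible behind it (u 284–362, top edge at v 138). I'll check its centre by fitting those edge points.

Run:
```python
from h import *
from scipy.optimize import least_squares
f=np.load("wrist2.npz"); K,R,t=f["K"],f["R"],f["t"]
p=np.array([ray(u,v,.005,K,R,t)[:2] for u,v in[(284,172),(362,174),(322,137),(295,150),(352,150),(308,140),(338,140)]])
print(least_squares(lambda c:np.hypot(*(p-c).T)-.055,[.545,-.361]).x, np.hypot(*(p-[.545,-.361]).T))
```

```text
[ 0.54432153 -0.3614008 ] [0.05542786 0.0550896  0.05447167 0.0535519  0.05437965 0.05451093
 0.05440712]
```

```bash
python3 -m jog '[[1,[0,0.1,3],0],[1,[0,0.1,6],0],[1,[0,0.1,9],0],[1,[0,0.1,11.5],0],[1,[0,0.1,13],0],[1,[0,0.1,14],0],[1,[0,0.1,14.4],0],[1,[0,0.1,14.6],0],[1,[0,0.1,14.6],0]]'
```

```text
clock: 6.45
tool_pos: [0.5459, -0.3621, 0.0566]
ee_rot: [3.14, -0.001, 0.469]
contact_force: [0.5, 0.6, -1.6]
gripper_width: 0.0626
grip_force: 20.0
```

```bash
python3 -m jog '[[1,[0,0,0.15],0],[1,[0,0,0.3],0],[1,[0,0,0.4],0],[1,[0,0,0.4],0]]'
```

```text
clock: 6.85
tool_pos: [0.5457, -0.362, 0.0525]
ee_rot: [3.14, -0.001, 0.469]
contact_force: [0.3, 0.4, 3.2]
gripper_width: 0.0626
grip_force: 20.0
```

Contact. I'll release, rise and head towards the carrier.

```bash
python3 -m jog '[[-0.2,[0,0,0],0],[-0.6,[0,0,0],0],[-1,[0,0,0],0],[-1,[0,0,0],0],[-1,[0,0,0],0],[-1,[0,0,-2],0],[-1,[0,0,-5],0],[-1,[0,0,-10],0],[-1,[0,0,-15],0],[-1,[0,0,-19],0],[-1,[0,0,-19],0]]'; python3 go.py 560 356 250 -25
python3 - <<'E'
from m import *
A=cam("wrist"); meas(*A,(250,130,400,330),(95,80,30),(125,255,255),(.07,.105),"cup")
E
```

```text
clock: 7.95
tool_pos: [0.5482, -0.3639, 0.2508]
ee_rot: [3.129, -0.006, 0.469]
contact_force: [0.4, -0.6, 1.4]
gripper_width: 0.0951
grip_force: 0.0
t 8.0 pos [ 548.2 -363.9  250.8] yaw 26.9 shift [ 33.59 -63.69  -0.54] twist 8.64 j [-0.67  0.1   1.57  0.    1.46  0.43]
cup 696 rect [ 544. -363.] [61. 60.] 77.1 circ [ 545. -363.] 31 z 5/50/95 [72. 93. 96.]
```

```bash
python3 -m jog '[[0.1,[33.6,-63.7,0],8.6],[0.1,[33.6,-63.7,0],8.6],[0.1,[33.6,-63.7,0],8.6],[0.1,[33.6,-63.7,0],8.6],[0.1,[33.6,-63.7,0],8.6],[0.1,[33.6,-63.7,0],8.6],[0.1,[33.6,-63.7,0],8.6],[0.1,[33.6,-63.7,0],8.6],[0.1,[33.6,-63.7,0],8.6],[0.1,[33.6,-63.7,0],8.6],[0.1,[33.6,-63.7,0],8.6],[0.1,[33.6,-63.7,0],8.6],[0.1,[33.6,-63.7,0],8.6],[0.1,[33.6,-63.7,0],8.6],[0.1,[33.6,-63.7,0],8.6],[0.1,[33.6,-63.7,0],8.6],[0.1,[33.6,-63.7,0],8.6],[0.1,[33.6,-63.7,0],8.6]]'
cat > look.py <<'E'
from m import *
import sys
A=cam("wrist"); np.savez("wl.npz",im=A[0],d=A[1],K=A[2],R=A[3],t=A[4])
if len(sys.argv)>1: cv2.imwrite("pics/"+sys.argv[1],A[0])
E
python3 look.py w3.png
python3 - <<'E'
from m import *
f=np.load("wl.npz"); A=[f[k] for k in("im","d","K","R","t")]
meas(*A,(250,100,400,250),(3,130,60),(18,255,255),(.019,.04),"carbar")
E
```

```text
clock: 9.8
tool_pos: [0.5569, 0.3571, 0.2402]
ee_rot: [3.14, 0.001, -0.433]
contact_force: [0.2, 0.5, -0.9]
gripper_width: 0.043
grip_force: 0.0
carbar 297 rect [560. 358.] [13. 50.] 63.0 circ [560. 358.] 25 z 5/50/95 [22. 24. 25.]
```

View pics/w3.png

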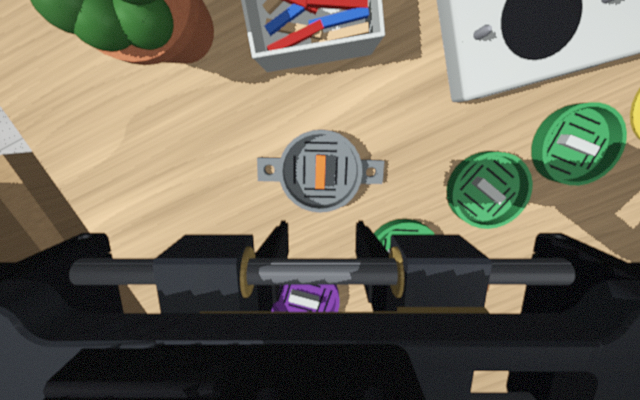

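The carrier is below the tool: bar at (320,171), ear holes at (269,170) and (373,171). I'll take the centre and yaw from the holes.

```bash
python3 - <<'E'
from m import *
f=np.load("wl.npz"); im,d,K,R,t=[f[k] for k in("im","d","K","R","t")]
hsv=cv2.cvtColor(im,cv2.COLOR_BGR2HSV)
h=[]
for (u,v) in((269,170),(373,171)):
    w=hsv[v-8:v+9,u-8:u+9]; m=(w[...,1]>75).astype(np.uint8); n,l,s,c=cv2.connectedComponentsWithStats(m); i=l[8,8]
    print(s[i],c[i],(w[8,8],w[3,3])); q=c[i]+[u-8,v-8]; h.append(ray(*q,.006,K,R,t)); print(q,h[-1])
a,b=h; print((a+b)/2,np.linalg.norm(a-b),np.degrees(np.arctan2(*(a-b)[1::-1]))-90)
E
python3 go.py 560 358 6 -26
```

```text
[ 5  4  7  8 46] [8.         7.19565217] (array([ 16,  90, 125], dtype=uint8), array([ 95,  21, 145], dtype=uint8))
[269.         169.19565217] [0.59389904 0.42923791 0.006     ]
[ 2  5  8  8 51] [5.33333333 8.49019608] (array([ 18,  87, 184], dtype=uint8), array([ 98,  22, 127], dtype=uint8))
[370.33333333 171.49019608] [0.52492493 0.28878405 0.006     ]
[0.55941199 0.35901098 0.006     ] 0.15647592470073562 -26.154740279492202
t 9.8 pos [557.2 356.9 240.7] yaw -24.8 shift [ 0.23 -0.24 23.47] twist 0.2 j [ 0.49  0.12  1.56 -0.    1.46  2.49]
```

```bash
python3 -m jog '[[0.1,[0.2,-0.2,5],0.2],[0.1,[0.2,-0.2,10],0.2],[0.1,[0.2,-0.2,15],0.2],[0.1,[0.2,-0.2,19],0.2],[0.1,[0.2,-0.2,22],0.2],[0.1,[0.2,-0.2,23.1],0.2],[0.1,[0.2,-0.2,23.3],0.2],[0.1,[0.2,-0.2,23.3],0.2],[1,[0.2,-0.2,23.3],0.2],[1,[0.2,-0.2,23.3],0.2],[1,[0.2,-0.2,23.3],0.2],[1,[0.2,-0.2,23.3],0.2],[1,[0.2,-0.2,23.3],0.2]]' 35; python3 go.py 560 358 150 -26
```

```text
clock: 11.15
tool_pos: [0.5599, 0.3595, 0.0088]
ee_rot: [-3.141, -0.0, -0.453]
contact_force: [-0.5, -0.5, -0.6]
gripper_width: 0.0085
grip_force: 0.0
t 11.2 pos [559.9 359.5   8.8] yaw -25.9 shift [  0.08   0.13 -14.12] twist 0.01 j [ 0.49  0.32  1.74 -0.    1.09  2.51]
```

```bash
python3 -m jog '[[1,[0,0,0],0],[1,[0,0,0],0]]'; python3 look.py w4.png
```

```text
clock: 11.35
tool_pos: [0.5597, 0.3594, 0.0084]
ee_rot: [3.141, 0.0, -0.453]
contact_force: [-0.3, -0.1, 0.3]
gripper_width: 0.0002
grip_force: 0.0
```

View pics/w4.png

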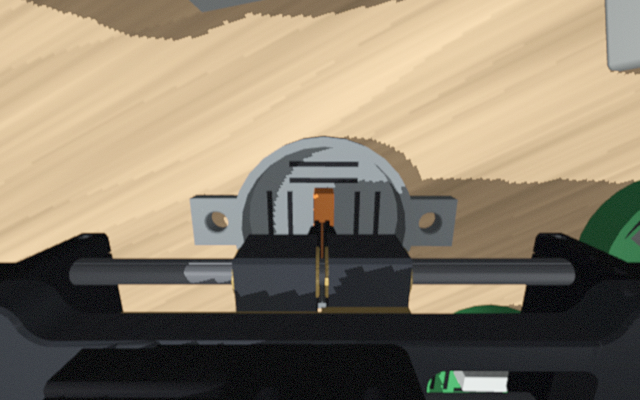

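The fingers shut to 0 with no grip force, so the bar was missed even though the tool reads z 8 mm. I'll check the finger tip height in the depth image.

Run:
```python
from h import *
f=np.load("wl.npz"); im,d,K,R,t=[f[k] for k in("im","d","K","R","t")]
P=cloud(d,K,R,t)
for v in range(186,300,5): print(v,[ (np.round(P[v,u]*1000).astype(int).tolist(), im[v,u].tolist()) for u in(318,322,327)])
big=cv2.resize(im[170:320,220:420],None,fx=4,fy=4); cv2.imwrite("pics/w4c.png",cv2.convertScaleAbs(big,alpha=1.8,beta=20))
```

```text
186 [([584, 351, 4], [169, 164, 156]), ([583, 348, 3], [169, 165, 156]), ([582, 345, 5], [153, 150, 141])]
191 [([584, 351, 19], [23, 52, 92]), ([583, 348, 18], [26, 52, 93]), ([581, 345, 19], [24, 52, 92])]
196 [([582, 352, 23], [58, 119, 192]), ([581, 349, 24], [47, 93, 156]), ([579, 346, 23], [43, 92, 154])]
201 [([579, 353, 24], [46, 93, 153]), ([577, 351, 23], [43, 93, 155]), ([576, 348, 25], [45, 93, 155])]
206 [([576, 355, 24], [42, 93, 154]), ([574, 352, 23], [45, 91, 154]), ([573, 349, 24], [44, 92, 156])]
211 [([572, 356, 23], [46, 92, 153]), ([571, 354, 23], [44, 92, 155]), ([570, 351, 23], [46, 93, 156])]
216 [([569, 358, 24], [44, 93, 155]), ([568, 355, 23], [40, 91, 153]), ([566, 352, 23], [46, 93, 155])]
221 [([571, 357, 40], [13, 31, 61]), ([565, 357, 25], [41, 88, 151]), ([569, 352, 41], [16, 23, 34])]
226 [([571, 357, 49], [20, 23, 18]), ([569, 355, 46], [27, 55, 89]), ([569, 352, 50], [4, 8, 3])]
231 [([571, 357, 57], [19, 26, 26]), ([569, 355, 54], [27, 55, 90]), ([569, 352, 57], [22, 20, 16])]
236 [([571, 356, 65], [3, 5, 0]), ([569, 355, 62], [32, 57, 89]), ([59
[... 592 characters left out ...]
347, 131], [57, 51, 49]), ([587, 345, 135], [65, 101, 117])]
271 [([587, 348, 135], [65, 104, 120]), ([585, 347, 133], [65, 61, 58]), ([586, 345, 136], [63, 100, 117])]
276 [([586, 348, 137], [67, 101, 120]), ([584, 348, 133], [84, 79, 77]), ([585, 346, 136], [60, 96, 109])]
281 [([585, 349, 137], [82, 125, 142]), ([582, 349, 133], [76, 70, 68]), ([583, 347, 136], [123, 191, 216])]
286 [([583, 349, 137], [68, 110, 128]), ([510, 384, 5], [57, 53, 49]), ([582, 347, 136], [68, 111, 129])]
291 [([581, 350, 136], [64, 105, 125]), ([511, 383, 14], [52, 50, 47]), ([580, 348, 135], [62, 99, 119])]
296 [([554, 364, 92], [56, 87, 102]), ([509, 384, 19], [51, 52, 48]), ([578, 349, 135], [58, 97, 112])]
```

View pics/w4c.png

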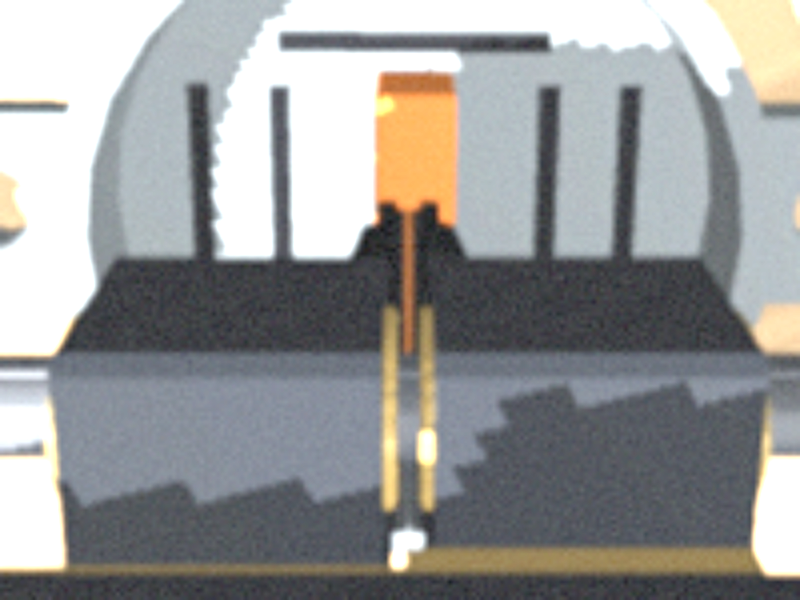

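The bar is intact. The finger front face ends at about z 35 mm while the tool reads z 8 mm, so the real tips are well above the reported TCP. I'll open the fingers and measure where their tips end relative to that.

```bash
python3 -m jog '[[0.1,[0,0,0],0],[0.1,[0,0,0],0],[0.1,[0,0,0],0],[0.1,[0,0,0],0],[0.1,[0,0,0],0],[0.1,[0,0,0],0]]'; python3 look.py
cat > tip.py <<'E'
from h import *
from scipy.spatial.transform import Rotation as Ro
f=np.load("wl.npz"); im,d,K,R,t=[f[k] for k in("im","d","K","R","t")]
P=cloud(d,K,R,t); s=arm.get_state(); T=Ro.from_euler("xyz",s["ee_rot"]).as_matrix()
Q=(P-s["tool_pos"])@T*1000  # tool frame, mm
k=(d>0)&(abs(Q[...,0])<15)&(abs(Q[...,1])<65)&(im.max(-1)<75)
for a,b in((-65,0),(0,65)):
    q=k&(Q[...,1]>a)&(Q[...,1]<b)
    for z0 in range(-70,20,6):
        g=Q[q&(Q[...,2]>z0)&(Q[...,2]<=z0+6)]
        if len(g): print(a,z0,len(g),np.round(np.percentile(g[:,0],[5,95])),np.round(np.percentile(g[:,1],[5,95])))
E
python3 tip.py; python3 -c "
import cv2,numpy as np;im=np.load('wl.npz')['im'];cv2.imwrite('pics/w5.png',cv2.convertScaleAbs(cv2.resize(im[150:300,200:440],None,fx=3,fy=3),alpha=1.8,beta=20))"
```

```text
clock: 12.0
tool_pos: [0.5598, 0.3594, 0.0084]
ee_rot: [3.142, 0.0, -0.453]
contact_force: [-0.5, 0.1, 1.0]
gripper_width: 0.0407
grip_force: 0.0
-65 -70 110 [ 5. 12.] [-29. -21.]
-65 -64 101 [ 3. 12.] [-28. -21.]
-65 -58 101 [ 0. 12.] [-28. -21.]
-65 -52 86 [-3. 12.] [-27. -21.]
-65 -46 75 [-6. 12.] [-25. -21.]
-65 -40 57 [-7. 12.] [-24. -21.]
-65 -34 35 [-5. 11.] [-24. -21.]
-65 -16 8 [-4.  7.] [-55. -54.]
-65 -10 6 [-7. 10.] [-55. -54.]
-65 -4 8 [-9.  7.] [-55. -54.]
-65 2 297 [-12.  14.] [-41. -23.]
0 -70 112 [ 5. 12.] [20. 28.]
0 -64 97 [ 4. 12.] [20. 28.]
0 -58 100 [-0. 12.] [20. 27.]
0 -52 89 [-4. 12.] [20. 26.]
0 -46 79 [-6. 12.] [20. 26.]
0 -40 67 [-8. 12.] [20. 24.]
0 -34 47 [-9. 12.] [20. 23.]
0 -22 9 [-2. 12.] [55. 56.]
0 -16 61 [-4. 13.] [55. 57.]
0 -10 67 [-6. 13.] [55. 57.]
0 -4 69 [-8. 13.] [55. 57.]
0 2 349 [-12.  14.] [24. 56.]
```

View pics/w5.png

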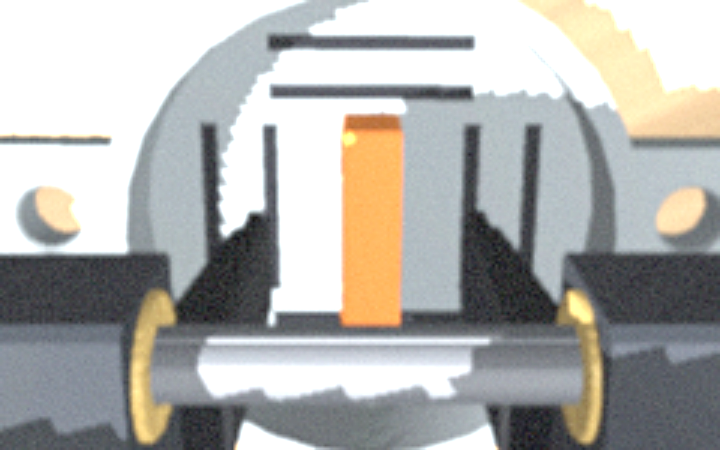

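The fingers straddle the bar correctly, but their tips end about 29 mm short of the reported TCP. The cup grip near its rim fits that too. I'll go 27 mm lower in small steps, watching the force.

```bash
python3 -m jog '[[0.1,[0,0,0.6],0],[0.1,[0,0,1.2],0],[0.1,[0,0,1.7],0],[0.1,[0,0,2.0],0],[0.1,[0,0,2.0],0]]'; python3 -m jog '[[0.1,[0,0,0.3],0],[0.1,[0,0,0.6],0],[0.1,[0,0,0.6],0]]';  python3 look.py; python3 tip.py | grep -E -- "-(40|34|28) "
```

```text
clock: 12.55
tool_pos: [0.5592, 0.359, -0.0126]
ee_rot: [3.14, 0.001, -0.453]
contact_force: [-0.4, 0.1, 0.7]
gripper_width: 0.0431
grip_force: 0.0
clock: 12.85
tool_pos: [0.5595, 0.3592, -0.018]
ee_rot: [3.141, 0.0, -0.453]
contact_force: [0.2, -0.4, -0.9]
gripper_width: 0.0425
grip_force: 0.0
-65 -40 69 [-8. 12.] [-43. -22.]
-65 -34 36 [-9. 12.] [-55. -22.]
-65 -28 143 [-4. 14.] [-41. -24.]
0 -40 116 [-7. 13.] [21. 56.]
0 -34 102 [-7. 13.] [21. 56.]
0 -28 209 [-6. 14.] [25. 56.]
```

```bash
python3 -m jog '[[0.1,[0,0,0.3],0],[0.5,[0,0,0.3],0],[1,[0,0,0.3],0],[1,[0,0,0.3],0],[1,[0,0,0.3],0],[1,[0,0,0.3],0],[1,[0,0,0.3],0]]' 35
```

```text
clock: 13.6
tool_pos: [0.5598, 0.3592, -0.0204]
ee_rot: [3.141, 0.0, -0.453]
contact_force: [-1.1, -1.7, 0.6]
gripper_width: 0.0138
grip_force: 35.0
```

```bash
python3 -m jog '[[1,[0,0,-0.5],0],[1,[0,0,-2],0],[1,[0,0,-4],0],[1,[0,0,-7],0],[1,[0,0,-10],0],[1,[0,0,-12.5],0],[1,[0,0,-13.5],0],[1,[0,0,-13.5],0]]'; python3 go.py 625.5 27.3 115 -9.6
```

```text
clock: 14.4
tool_pos: [0.5611, 0.3602, 0.1173]
ee_rot: [-3.138, -0.003, -0.453]
contact_force: [-0.2, -0.7, -2.1]
gripper_width: 0.0138
grip_force: 35.0
t 14.4 pos [561.1 360.2 117.3] yaw -25.9 shift [20.35 27.12  0.18] twist -2.72 j [0.49 0.21 1.68 0.   1.26 2.51]
```

```bash
python3 go.py 480 27.3 115 -9.6; python3 -m jog '[[1,[0.5,1.5,0],-0.2],[1,[1.5,4.5,0],-0.7],[1,[2.5,8,0],-1.2],[1,[3.5,12,0],-1.7],[1,[4.5,16,0],-2.2],[1,[5.5,20,0],-2.7],[1,[6.2,24,0],-2.7],[1,[6.7,27,0],-2.7],[1,[7.0,29,0],-2.7],[1,[7.3,30.5,0],-2.7],[1,[7.3,30.5,0],-2.7],[1,[7.3,30.5,0],-2.7]]'; python3 look.py w6.png
```

```text
t 14.4 pos [561.1 360.2 117.3] yaw -25.9 shift [ 7.27 33.48  0.12] twist -2.72 j [0.49 0.21 1.68 0.   1.26 2.51]
clock: 15.6
tool_pos: [0.4918, 0.0535, 0.1138]
ee_rot: [-3.141, 0.001, -0.17]
contact_force: [0.9, 0.4, -2.6]
gripper_width: 0.0139
grip_force: 35.0
```

View pics/w6.png

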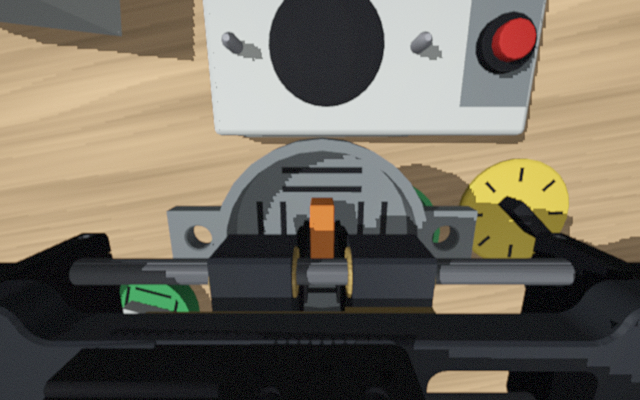

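The carrier is held level with its ear holes visible at (200,234) and (445,233). The pegs are at (232,42) and (421,42). I'll get both in the tool frame.

```bash
cat > peg.py <<'E'
from h import *
from scipy.spatial.transform import Rotation as Ro
f=np.load("wl.npz"); im,d,K,R,t=[f[k] for k in("im","d","K","R","t")]
P=cloud(d,K,R,t); s=arm.get_state(); p0=s["tool_pos"]; T=Ro.from_euler("xyz",s["ee_rot"]).as_matrix()
pg=[];ho=[]
for u,v in((232,42),(421,42)):
    w=np.s_[v-16:v+17,u-16:u+17]; Z=P[w][...,2]; k=(Z>.0685)&(d[w]>0); vv,uu=np.argwhere(k).mean(0)+[v-16,u-16]
    k2=(Z>.052)&(d[w]>0); print("zmax",Z[d[w]>0].max(),k.sum(),(uu,vv),"all",(P[w][k2].mean(0)*1000).round(1)); pg.append(ray(uu,vv,.0705,K,R,t))
for u,v in((200,234),(445,233)):
    w=np.s_[v-13:v+14,u-18:u+19]; Z=P[w][...,2]; ze=np.median(Z[Z>.12]); k=(Z<ze-.003)|(d[w]==0)
    n,l,st,c=cv2.connectedComponentsWithStats(k.astype(np.uint8)); i=l[13,18]; vv,uu=c[i][::-1]+[v-13,u-18]
    print("ear z",ze,st[i],(uu,vv)); ho.append(ray(uu,vv,ze,K,R,t))
for n,(a,b) in dict(pegs=pg,holes=ho).items():
    print(n,a.round(4),b.round(4),"mid",((a+b)/2*1000).round(1),"dist",np.linalg.norm(a-b).round(4),"yaw",round(np.degrees(np.arctan2(*(a-b)[1::-1]))-90,2))
D=(pg[0]+pg[1]-ho[0]-ho[1])/2; print("tool pos",p0*1000,"world d",D*1000,"tool shift cm",T.T@D*100)
E
python3 peg.py
```

```text
zmax 0.07239820190568867 73 (np.float64(226.42465753424656), np.float64(37.41095890410959)) all [636.  102.2  64.5]
zmax 0.07181890986885742 70 (np.float64(426.8285714285714), np.float64(37.114285714285714)) all [610.3 -47.5  64.2]
ear z 0.145816444441839 [  6   4  24  23 400] (np.float64(199.625), np.float64(236.0075))
ear z 0.14546067130424944 [  5   6  23  21 396] (np.float64(443.219696969697), np.float64(235.97474747474746))
pegs [0.6373 0.1034 0.0705] [ 0.6111 -0.0491  0.0705] mid [624.2  27.1  70.5] dist 0.1547 yaw -9.73
holes [0.5064 0.1296 0.1458] [ 0.4801 -0.0223  0.1455] mid [493.3  53.6 145.6] dist 0.1541 yaw -9.83
tool pos [492.00322489  53.7589082  114.01959725] world d [130.94041136 -26.51817804 -75.13855787] tool shift cm [13.35898674  0.40586553  7.50445376]
```

```bash
python3 -m jog '[[1,[1,0,0],0],[1,[3,0.1,0],0],[1,[5.5,0.2,0],0],[1,[8.5,0.3,0],0],[1,[11,0.4,0],0],[1,[12.7,0.4,1],0],[1,[13.3,0.4,2.5],0],[1,[13.4,0.4,4],0],[1,[13.4,0.4,5],0],[1,[13.4,0.4,5.6],0],[1,[13.4,0.4,5.6],0]]'; python3 look.py w7.png; python3 go.py 625 27 24.6 -9.7
```

```text
clock: 16.75
tool_pos: [0.6218, 0.0269, 0.0568]
ee_rot: [3.141, 0.003, -0.17]
contact_force: [0.8, 0.3, -2.4]
gripper_width: 0.0137
grip_force: 35.0
t 16.8 pos [622.6  26.8  58. ] yaw -9.7 shift [ 0.23 -0.06  3.34] twist -0.0 j [-0.04  0.18  1.82  0.    1.15  1.7 ]
```

View pics/w7.png

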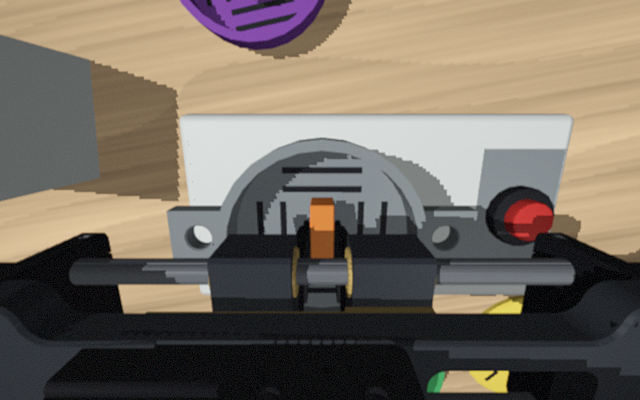

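Both holes are over the base, with no peg visible beside them. I'll lower it in small steps watching the force.

```bash
python3 -m jog '[[1,[0.05,0,0.4],0],[1,[0.05,0,0.8],0],[1,[0.05,0,1.2],0],[1,[0.05,0,1.4],0],[1,[0.05,0,1.4],0]]'
```

```text
clock: 17.3
tool_pos: [0.6235, 0.0265, 0.0439]
ee_rot: [3.141, 0.001, -0.17]
contact_force: [0.8, -0.2, -3.1]
gripper_width: 0.0136
grip_force: 35.0
```

```bash
python3 -m jog '[[1,[0,0,0.3],0],[1,[0,0,0.6],0],[1,[0,0,0.9],0],[1,[0,0,1.2],0],[1,[0,0,1.4],0],[1,[0,0,1.4],0]]'
```

```text
clock: 17.9
tool_pos: [0.6235, 0.0265, 0.0299]
ee_rot: [3.141, 0.001, -0.17]
contact_force: [-1.0, -1.3, -2.3]
gripper_width: 0.0139
grip_force: 35.0
```

```bash
python3 -m jog '[[1,[0,0,0.2],0],[1,[0,0,0.4],0],[1,[0,0,0.55],0],[1,[0,0,0.65],0],[1,[0,0,0.65],0]]'
```

```text
clock: 18.4
tool_pos: [0.624, 0.0265, 0.0246]
ee_rot: [3.141, 0.0, -0.17]
contact_force: [-2.6, 0.2, 2.5]
gripper_width: 0.0138
grip_force: 35.0
```

```bash
python3 -m jog '[[0.4,[0,0,0],0],[0.1,[0,0,0],0],[0.1,[0,0,0],0],[0.1,[0,0,0],0],[0.1,[0,0,-1],0],[0.1,[0,0,-3],0],[0.1,[0,0,-7],0],[0.1,[0,0,-12],0],[0.1,[0,0,-16],0],[0.1,[0,0,-16],0]]'; python3 go.py 437 -5 190 42; python3 look.py
python3 - <<'E'
from m import *
f=np.load("wl.npz"); A=[f[k] for k in("im","d","K","R","t")]
meas(*A,(250,100,400,250),(3,130,60),(18,255,255),(.06,.075),"carbar")
P=cloud(*A[1:]); 
q=P[(A[1]>0)&(abs(P[...,0]-.624)<.08)&(abs(P[...,1]-.0265)<.12)]; q=q[(q[:,2]>.050)&(q[:,2]<.062)]; print("ears z",np.percentile(q[:,2],[10,50,90]),len(q))
q=P[(A[1]>0)&(np.hypot(P[...,0]-.624,P[...,1]-.0265)<.075)]; q=q[(q[:,2]>.0675)&(q[:,2]<.075)];print("rim",np.median(q[:,2]),cv2.minEnclosingCircle((q[:,:2]*1000).astype(np.float32)))
E
```

```text
clock: 19.4
tool_pos: [0.6286, 0.0263, 0.1939]
ee_rot: [-3.14, -0.015, -0.17]
contact_force: [0.1, 1.6, 0.9]
gripper_width: 0.0429
grip_force: 0.0
t 19.4 pos [628.6  26.3 193.9] yaw -9.7 shift [-18.36   6.33   0.1 ] twist -8.62 j [-0.04  0.06  1.7   0.    1.36  1.7 ]
carbar 499 rect [625.  27.] [13. 50.] 80.4 circ [625.  27.] 25 z 5/50/95 [67. 69. 70.]
ears z [0.05035748 0.05639751 0.05807603] 2222
rim 0.07039306328054841 ((625.7847290039062, 26.318462371826172), 74.79276275634766)
```

The carrier is home: bar top 69 mm, ears 57 mm, both as specified. Next is the tray at (437,-5).

```bash
python3 -m jog '[[0.1,[-4,1.3,0],-1.4],[0.1,[-8,2.7,0],-2.8],[0.1,[-12,4.1,0],-4.2],[0.1,[-15,5.5,0],-5.6],[0.1,[-17.5,6,0],-7],[0.1,[-18.1,6.3,0],-8],[0.1,[-18.1,6.3,0],-8.6],[0.1,[-18.1,6.3,0],-8.6],[0.1,[-18.1,6.3,0],-8.6]]'; python3 look.py
cat > tray.py <<'E'
from m import *
import sys
f=np.load("wl.npz"); A=[f[k] for k in("im","d","K","R","t")]
x,y=float(sys.argv[1])/1e3,float(sys.argv[2])/1e3; zt=float(sys.argv[3])/1e3 if len(sys.argv)>3 else .022
P=cloud(*A[1:]); hsv=cv2.cvtColor(A[0],cv2.COLOR_BGR2HSV); near=(A[1]>0)&(np.hypot(P[...,0]-x,P[...,1]-y)<.05)&(abs(P[...,2]-zt)<.004)
k=near&(hsv[...,1]<70); n,l,st,c=cv2.connectedComponentsWithStats(k.astype(np.uint8)); i=1+st[1:,4].argmax()
v,u=np.argwhere(l==i).T; q=np.array([ray(a,b,zt,*A[2:])[:2]*1000 for a,b in zip(u,v)],np.float32)
ce,s,a=cv2.minAreaRect(q); a=a if s[0]>s[1] else a+90; a=(a+90)%180-90
print("bar",np.round(ce,1),np.round(s,1),"yaw",round(a,1),"px",c[i].round())
import subprocess; subprocess.run(["python3","go.py",str(ce[0]),str(ce[1]),"-20",str(a)])
E
python3 tray.py 437 -5
```

```text
clock: 20.35
tool_pos: [0.4344, -0.0049, 0.1831]
ee_rot: [-3.14, 0.001, 0.729]
contact_force: [-0.9, -0.4, -0.5]
gripper_width: 0.0429
grip_force: 0.0
t 20.4 pos [434.6  -4.9 183.3] yaw 41.8 shift [ 0.06  0.07 20.33] twist -0.54 j [-0.13 -0.38  2.11  0.    1.41  0.71]
bar [435.3  -5. ] [50.1 13.9] yaw 45.1 px [323. 180.]
```

```bash
python3 -m jog '[[0.1,[0,0.1,5],-0.5],[0.1,[0,0.1,10],-0.5],[0.1,[0,0.1,14],-0.5],[0.1,[0,0.1,17],-0.5],[0.1,[0,0.1,19],-0.5],[0.1,[0,0.1,20],-0.5],[0.1,[0,0.1,20.3],-0.5],[0.1,[0,0.1,20.3],-0.5],[1,[0,0.1,20.3],-0.5],[1,[0,0.1,20.3],-0.5],[1,[0,0.1,20.3],-0.5],[1,[0,0.1,20.3],-0.5],[1,[0,0.1,20.3],-0.5],[1,[0,0.1,20.3],-0.5]]' 25
```

```text
clock: 21.8
tool_pos: [0.4359, -0.0058, -0.0185]
ee_rot: [3.141, -0.0, 0.783]
contact_force: [-0.6, 0.5, 4.6]
gripper_width: 0.0135
grip_force: 25.0
```

```bash
python3 -m jog '[[1,[0,0,-0.5],0],[1,[0,0,-2],0],[1,[0,0,-5],0],[1,[0,0,-9],0],[1,[0,0,-12],0],[1,[0,0,-13],0],[1,[0,0,-13],0],[1,[0,0,-13],0]]'; python3 go.py 624.5 27 85; python3 look.py w8.png
```

```text
clock: 22.6
tool_pos: [0.4344, -0.0056, 0.1092]
ee_rot: [-3.139, 0.002, 0.783]
contact_force: [0.9, -0.1, -0.7]
gripper_width: 0.014
grip_force: 25.0
t 22.6 pos [434.4  -5.6 109.2] yaw 44.9 shift [15.78 11.11  2.37] twist None j [-0.14 -0.32  2.19 -0.    1.27  0.65]
```

View pics/w8.png

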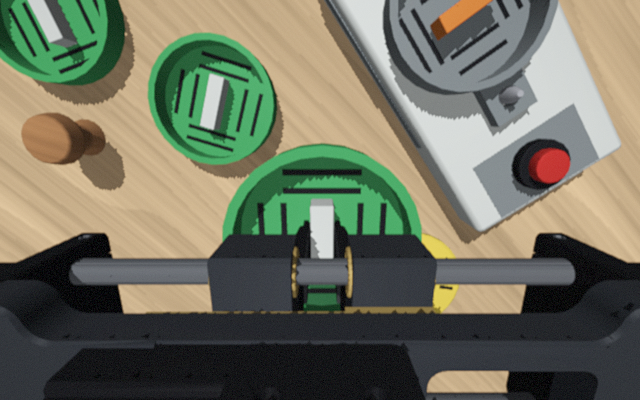

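The tray is held level and the peg shows through the carrier ear at (511,96). I'll move to the stack.

```bash
python3 -m jog '[[1,[1,0.7,0],0],[1,[3,2.1,0],0],[1,[5.5,3.9,0],0],[1,[8,5.6,0],0],[1,[10.5,7.4,0],0],[1,[13,9.2,0],0],[1,[14.8,10.5,0.5],0],[1,[15.6,11.1,1.5],0],[1,[15.7,11.1,2.4],0],[1,[15.7,11.1,2.4],0],[1,[15.7,11.1,2.4],0]]'; python3 go.py 624.5 27 52.5
```

```text
clock: 23.75
tool_pos: [0.6235, 0.0263, 0.0854]
ee_rot: [-3.139, 0.002, 0.783]
contact_force: [0.2, 0.1, -1.6]
gripper_width: 0.014
grip_force: 25.0
t 23.8 pos [623.5  26.3  85.4] yaw 44.9 shift [0.12 0.03 3.29] twist None j [-0.04  0.15  1.8  -0.    1.2   0.74]
```

```bash
python3 -m jog '[[1,[0.1,0,1],0],[1,[0.1,0,2],0],[1,[0.1,0,2.6],0],[1,[0.1,0,3],0],[1,[0.1,0,3.2],0],[1,[0.1,0,3.4],0],[1,[0.1,0,3.4],0]]'
```

```text
clock: 24.45
tool_pos: [0.6259, 0.027, 0.0529]
ee_rot: [-3.142, 0.0, 0.783]
contact_force: [0.1, -0.3, -0.8]
gripper_width: 0.0135
grip_force: 25.0
```

```bash
python3 -m jog '[[1,[0,0,0.1],0],[1,[0,0,0.2],0],[1,[0,0,0.2],0]]'; python3 -m jog '[[0.4,[0,0,0],0],[0.1,[0,0,0],0],[0.1,[0,0,0],0],[0.1,[0,0,0],0],[0.1,[0,0,-1],0],[0.1,[0,0,-3],0],[0.1,[0,0,-7],0],[0.1,[0,0,-12],0],[0.1,[0,0,-15],0],[0.1,[0,0,-15],0],[0.1,[0,0,-15],0]]'; python3 look.py; python3 tray.py 624 27 93 | head -1; python3 go.py 425 135 185 26
```

```text
clock: 24.75
tool_pos: [0.6262, 0.027, 0.0525]
ee_rot: [3.141, -0.0, 0.783]
contact_force: [-2.7, 0.9, 4.0]
gripper_width: 0.0134
grip_force: 25.0
clock: 25.85
tool_pos: [0.6264, 0.027, 0.2026]
ee_rot: [3.14, -0.002, 0.783]
contact_force: [-0.4, -0.1, -1.1]
gripper_width: 0.043
grip_force: 0.0
t 25.9 pos [625.4  27.  200.5] yaw 44.9 shift [ 0.07 -0.03 22.05] twist -0.04 j [-0.04  0.06  1.69 -0.    1.39  0.75]
t 25.9 pos [625.4  27.  200.5] yaw 44.9 shift [ -6.59 -21.78   1.56] twist 3.14 j [-0.04  0.06  1.69 -0.    1.39  0.75]Exception ignored on flushing sys.stdout:
BrokenPipeError: [Errno 32] Broken pipe
```

```bash
sed -i 's/print("bar"/print("bar",flush=True);print("bar"/' tray.py; python3 -m jog '[[0.1,[-1.4,-4.5,0],1],[0.1,[-2.7,-9,0],2],[0.1,[-4.1,-13.5,0],3.1],[0.1,[-5.4,-18,0],3.1],[0.1,[-6.3,-20.8,1],3.1],[0.1,[-6.6,-21.8,1.5],3.1],[0.1,[-6.6,-21.8,1.5],3.1],[0.1,[-6.6,-21.8,1.5],3.1]]'; python3 look.py; python3 tray.py 425 135
```

```text
clock: 26.7
tool_pos: [0.4257, 0.1346, 0.1853]
ee_rot: [3.141, 0.001, 0.458]
contact_force: [-0.0, -0.5, -0.4]
gripper_width: 0.043
grip_force: 0.0
bar
t 26.8 pos [426.1 134.5 185.8] yaw 26.2 shift [-0.1  -0.18 20.58] twist -0.04 j [ 0.19 -0.35  2.08 -0.    1.41  1.3 ]
bar [424.3 135.6] [49.1 13.1] yaw 26.4 px [321. 180.]
```

```bash
python3 -m jog '[[0.1,[-0.1,-0.1,5],0],[0.1,[-0.1,-0.1,10],0],[0.1,[-0.1,-0.1,14],0],[0.1,[-0.1,-0.1,17],0],[0.1,[-0.1,-0.1,19],0],[0.1,[-0.1,-0.1,20],0],[0.1,[-0.1,-0.1,20.5],0],[0.1,[-0.1,-0.1,20.5],0],[1,[-0.1,-0.1,20.5],0],[1,[-0.1,-0.1,20.5],0],[1,[-0.1,-0.1,20.5],0],[1,[-0.1,-0.1,20.5],0],[1,[-0.1,-0.1,20.5],0],[1,[-0.1,-0.1,20.5],0]]' 25; python3 -m jog '[[1,[0,0,-0.5],0],[1,[0,0,-2],0],[1,[0,0,-5],0],[1,[0,0,-9],0],[1,[0,0,-12],0],[1,[0,0,-14],0],[1,[0,0,-14],0],[1,[0,0,-14],0]]'; python3 go.py 625 27 120
```

```text
clock: 28.15
tool_pos: [0.4244, 0.1355, -0.0185]
ee_rot: [3.141, -0.001, 0.458]
contact_force: [-0.9, 0.7, 3.8]
gripper_width: 0.0135
grip_force: 24.9
clock: 28.95
tool_pos: [0.4235, 0.1354, 0.1204]
ee_rot: [-3.141, 0.0, 0.458]
contact_force: [-0.1, -0.1, -1.0]
gripper_width: 0.0136
grip_force: 24.9
t 28.9 pos [423.5 135.4 120.4] yaw 26.3 shift [13.27 18.64  0.03] twist None j [ 0.19 -0.3   2.16  0.    1.29  1.3 ]
```

```bash
python3 -m jog '[[1,[0.7,1,0],0],[1,[2.1,3,0],0],[1,[3.9,5.5,0],0],[1,[6,8.4,0],0],[1,[8,11.2,0],0],[1,[10,14,0],0],[1,[11.7,16.5,0],0],[1,[12.8,18,0],0],[1,[13.2,18.6,1],0],[1,[13.2,18.6,2],0],[1,[13.2,18.6,2.8],0],[1,[13.2,18.6,3.2],0],[1,[13.2,18.6,3.2],0]]'; python3 go.py 625 27 76.5
```

```text
clock: 30.25
tool_pos: [0.6231, 0.0276, 0.0875]
ee_rot: [-3.14, 0.002, 0.459]
contact_force: [1.0, -0.6, -1.1]
gripper_width: 0.0136
grip_force: 24.9
t 30.2 pos [623.1  27.6  87.5] yaw 26.3 shift [0.15 0.14 1.1 ] twist None j [-0.04  0.15  1.8   0.    1.2   1.07]
```

```bash
python3 -m jog '[[1,[0.1,0.1,0.4],0],[1,[0.1,0.1,0.7],0],[1,[0.1,0.1,0.9],0],[1,[0.1,0.1,1.05],0],[1,[0.1,0.1,1.15],0],[1,[0.1,0.1,1.15],0],[1,[0.1,0.1,1.15],0]]'
```

```text
clock: 30.95
tool_pos: [0.626, 0.0266, 0.0776]
ee_rot: [3.141, -0.0, 0.458]
contact_force: [-0.7, 0.1, -0.8]
gripper_width: 0.0138
grip_force: 24.9
```

```bash
python3 -m jog '[[1,[-0.05,0,0.1],0],[1,[-0.05,0,0.2],0],[1,[-0.05,0,0.2],0]]'; python3 -m jog '[[0.4,[0,0,0],0],[0.1,[0,0,0],0],[0.1,[0,0,0],0],[0.1,[0,0,0],0],[0.1,[0,0,-1],0],[0.1,[0,0,-3],0],[0.1,[0,0,-7],0],[0.1,[0,0,-12],0],[0.1,[0,0,-13],0],[0.1,[0,0,-13],0],[0.1,[0,0,-13],0]]'; python3 look.py; python3 tray.py 624 27 117; python3 go.py 379 294 190 61
```

```text
clock: 31.25
tool_pos: [0.6258, 0.0263, 0.0766]
ee_rot: [3.141, -0.0, 0.458]
contact_force: [-3.0, 0.3, 4.5]
gripper_width: 0.0137
grip_force: 24.9
clock: 32.35
tool_pos: [0.625, 0.0264, 0.2046]
ee_rot: [-3.141, 0.001, 0.458]
contact_force: [-0.0, -0.1, -0.6]
gripper_width: 0.0427
grip_force: 0.0
bar
t 32.4 pos [624.3  26.4 203.3] yaw 26.3 shift [ 0.17 -0.   22.33] twist -0.05 j [-0.04  0.06  1.69 -0.    1.4   1.07]
bar [625.1  27.3] [49.4 13.4] yaw 26.5 px [322. 193.]
t 32.4 pos [624.3  26.4 203.3] yaw 26.3 shift [-10.16 -34.85   1.42] twist -5.79 j [-0.04  0.06  1.69 -0.    1.4   1.07]
```

```bash
python3 -m jog '[[0.1,[-1.3,-4.5,0],-1],[0.1,[-2.6,-9,0],-2],[0.1,[-3.9,-13.5,0],-3],[0.1,[-5.2,-18,0],-4],[0.1,[-6.6,-22.5,0],-5],[0.1,[-7.9,-27,0],-5.8],[0.1,[-9.2,-31.5,0.5],-5.8],[0.1,[-10.1,-34.8,1.3],-5.8],[0.1,[-10.1,-34.8,1.3],-5.8],[0.1,[-10.1,-34.8,1.3],-5.8],[0.1,[-10.1,-34.8,1.3],-5.8]]'; python3 look.py; python3 tray.py 379 294
```

```text
clock: 33.5
tool_pos: [0.3811, 0.293, 0.1915]
ee_rot: [-3.141, 0.002, 1.065]
contact_force: [0.1, 0.1, 0.1]
gripper_width: 0.0431
grip_force: 0.0
bar
t 33.5 pos [381.5 292.9 191.9] yaw 61.0 shift [-0.22 -0.46 21.19] twist -0.34 j [ 0.54 -0.27  2.01 -0.    1.4   1.05]
bar [376.2 293.1] [49.  13.9] yaw 63.0 px [319. 181.]
```

```bash
python3 look.py; python3 tray.py 379 294
```

```text
bar
t 33.6 pos [381.7 292.9 192.2] yaw 61.0 shift [-0.23 -0.48 21.22] twist -0.34 j [ 0.54 -0.27  2.01 -0.    1.4   1.05]
bar [376.3 293.2] [49.1 13.9] yaw 63.0 px [319. 181.]
```

```bash
python3 -m jog '[[0.1,[-0.2,-0.4,5],-0.3],[0.1,[-0.2,-0.4,10],-0.3],[0.1,[-0.2,-0.4,14],-0.3],[0.1,[-0.2,-0.4,17],-0.3],[0.1,[-0.2,-0.4,19],-0.3],[0.1,[-0.2,-0.4,20.5],-0.3],[0.1,[-0.2,-0.4,21],-0.3],[0.1,[-0.2,-0.4,21],-0.3],[1,[-0.2,-0.4,21],-0.3],[1,[-0.2,-0.4,21],-0.3],[1,[-0.2,-0.4,21],-0.3],[1,[-0.2,-0.4,21],-0.3],[1,[-0.2,-0.4,21],-0.3],[1,[-0.2,-0.4,21],-0.3]]' 25; python3 -m jog '[[1,[0,0,-0.5],0],[1,[0,0,-2],0],[1,[0,0,-5],0],[1,[0,0,-9],0],[1,[0,0,-13],0],[1,[0,0,-15],0],[1,[0,0,-15],0],[1,[0,0,-15],0]]'; python3 go.py 625 27 135
```

```text
clock: 35.0
tool_pos: [0.3769, 0.2942, -0.0169]
ee_rot: [3.141, -0.001, 1.097]
contact_force: [-0.4, -1.7, 2.2]
gripper_width: 0.0135
grip_force: 25.0
clock: 35.8
tool_pos: [0.376, 0.2937, 0.1317]
ee_rot: [-3.141, 0.001, 1.097]
contact_force: [-0.6, 0.1, -1.1]
gripper_width: 0.0138
grip_force: 25.0
t 35.8 pos [376.  293.7 131.7] yaw 62.9 shift [-12.38  34.32  -0.33] twist None j [ 0.55 -0.23  2.08  0.    1.29  1.02]
```

```bash
python3 -m jog '[[1,[-0.4,1,-0.5],0],[1,[-1.1,3,-1],0],[1,[-2,5.5,-1],0],[1,[-3.1,8.5,-1],0],[1,[-4.2,11.5,-1],0],[1,[-5.3,14.5,-1],0],[1,[-6.5,18,-1],0],[1,[-7.8,21.5,-1],0],[1,[-9.1,25,-1],0],[1,[-10.3,28.5,-1],0],[1,[-11.5,31.8,-1],0],[1,[-12.2,33.8,-0.5],0],[1,[-12.4,34.3,0.3],0],[1,[-12.4,34.3,1.2],0],[1,[-12.4,34.3,1.8],0],[1,[-12.4,34.3,1.8],0]]'; python3 go.py 625 27 102
```

```text
clock: 37.4
tool_pos: [0.6231, 0.0281, 0.1121]
ee_rot: [-3.138, 0.002, 1.098]
contact_force: [-0.0, -0.6, -0.9]
gripper_width: 0.0137
grip_force: 25.0
t 37.4 pos [623.1  28.1 112.1] yaw 62.9 shift [-0.01  0.23  1.01] twist None j [-0.04  0.12  1.78  0.    1.25  0.43]
```

```bash
python3 -m jog '[[1,[0,0.1,0.3],0],[1,[0,0.1,0.6],0],[1,[0,0.1,0.8],0],[1,[0,0.1,0.95],0],[1,[0,0.1,1.05],0],[1,[0,0.1,1.05],0],[1,[0,0.1,1.05],0]]'
```

```text
clock: 38.1
tool_pos: [0.6261, 0.0267, 0.1041]
ee_rot: [3.141, -0.0, 1.097]
contact_force: [0.6, 1.0, -1.0]
gripper_width: 0.0138
grip_force: 25.0
```

```bash
python3 -m jog '[[1,[0,0.05,0.15],0],[1,[0,0.05,0.27],0],[1,[0,0.05,0.27],0]]'
```

```text
clock: 38.4
tool_pos: [0.6268, 0.0264, 0.1021]
ee_rot: [3.141, -0.0, 1.097]
contact_force: [-1.6, -0.7, 2.8]
gripper_width: 0.0141
grip_force: 25.0
```

```bash
python3 -m jog '[[0.4,[0,0,0],0],[0.1,[0,0,0],0],[0.1,[0,0,0],0],[0.1,[0,0,0],0],[0.1,[0,0,-1],0],[0.1,[0,0,-3],0],[0.1,[0,0,-7],0],[0.1,[0,0,-10],0],[0.1,[0,0,-11],0],[0.1,[0,0,-11],0],[0.1,[0,0,-11],0]]'; python3 look.py; python3 tray.py 624 27 141;python3 - <<'E'
from m import *
A=cam("top"); cv2.imwrite("pics/top3.png",A[0])
meas(*A,(340,200,450,300),(20,120,80),(35,255,255),(-.01,.06),"lid")
A=cam("scene"); cv2.imwrite("pics/scene3.png",A[0][80:330])
E
```

```text
clock: 39.5
tool_pos: [0.6257, 0.0265, 0.2097]
ee_rot: [-3.14, 0.001, 1.097]
contact_force: [-0.5, 0.7, -0.4]
gripper_width: 0.043
grip_force: 0.0
bar
t 39.5 pos [625.3  26.5 208.8] yaw 62.9 shift [-1.000e-02  1.300e-01  2.288e+01] twist -0.0 j [-0.04  0.06  1.68 -0.    1.41  0.43]
bar [625.6  25.9] [48.6 13. ] yaw 62.9 px [323. 199.]
lid 1101 rect [ 414. -124.] [125. 101.] 3.5 circ [ 413. -113.] 63 z 5/50/95 [ 5.  9. 13.]
```

View pics/scene3.png

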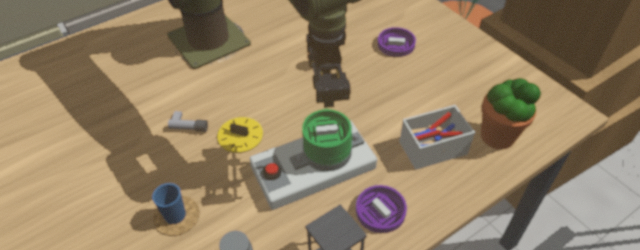

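The stack of three is neat (top bar at 625.6, 25.9), the cup stands on the coaster and no green tray is left on the table. The lid has been knocked to about (413,-115), so I'll look from above it.

```bash
python3 go.py 413 -115 205 40
```

```text
t 39.6 pos [625.3  26.5 208.6] yaw 62.9 shift [-22.27 -12.43   0.45] twist 3.81 j [-0.04  0.06  1.68 -0.    1.41  0.43]
```

```bash
python3 -m jog '[[0.1,[-4,-2.2,0],1],[0.1,[-8,-4.4,0],2],[0.1,[-12,-6.7,0],3],[0.1,[-16,-9,0],3.8],[0.1,[-19.5,-11,0],3.8],[0.1,[-21.5,-12.1,0.4],3.8],[0.1,[-22.3,-12.4,0.4],3.8],[0.1,[-22.3,-12.4,0.4],3.8],[0.1,[-22.3,-12.4,0.4],3.8]]'; python3 look.py w9.png; sed -e 's/hsv\[...,1\]<70/(hsv[...,2]<70)/' -e 's/"-20"/"-10"/' tray.py > lid.py; python3 lid.py 413 -115 36
python3 - <<'E'
from m import *
f=np.load("wl.npz"); A=[f[k] for k in("im","d","K","R","t")]
meas(*A,(150,60,500,330),(20,120,80),(35,255,255),(.004,.012),"lid")
E
```

```text
clock: 40.55
tool_pos: [0.415, -0.1151, 0.207]
ee_rot: [-3.141, -0.0, 0.699]
contact_force: [0.3, -0.2, 0.0]
gripper_width: 0.0429
grip_force: 0.0
bar
t 40.6 pos [ 415.1 -115.   207.1] yaw 40.1 shift [-2.000e-02 -4.400e-01  2.171e+01] twist 0.52 j [-0.4  -0.4   2.09  0.    1.46  0.48]
bar [ 412.1 -111.6] [48.8 11.1] yaw 37.0 px [319. 179.]
lid 5188 rect [ 411. -112.] [121. 122.] 39.9 circ [ 411. -112.] 62 z 5/50/95 [6. 8. 9.]
```

View pics/w9.png

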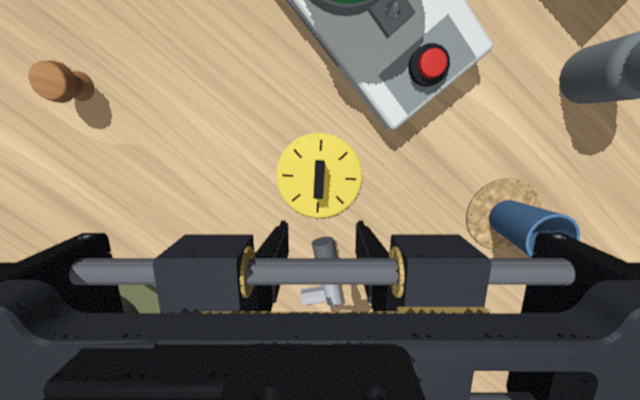

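The lid lies flat with its bar at (319,179). Bar and disc agree on a centre of (411.5,-112). I'll pick it up.

```bash
python3 -m jog '[[0.1,[-0.1,-0.4,5],0.5],[0.1,[-0.1,-0.4,10],0.5],[0.1,[-0.1,-0.4,14],0.5],[0.1,[-0.1,-0.4,17],0.5],[0.1,[-0.1,-0.4,19.5],0.5],[0.1,[-0.1,-0.4,21],0.5],[0.1,[-0.1,-0.4,21.6],0.5],[0.1,[-0.1,-0.4,21.6],0.5],[1,[-0.1,-0.4,21.6],0.5],[1,[-0.1,-0.4,21.6],0.5],[1,[-0.1,-0.4,21.6],0.5],[1,[-0.1,-0.4,21.6],0.5],[1,[-0.1,-0.4,21.6],0.5],[1,[-0.1,-0.4,21.6],0.5]]' 25; python3 -m jog '[[1,[0,0,-0.5],0],[1,[0,0,-2],0],[1,[0,0,-5],0],[1,[0,0,-9],0],[1,[0,0,-13],0],[1,[0,0,-16],0],[1,[0,0,-17],0],[1,[0,0,-17],0],[1,[0,0,-17],0]]'; python3 go.py 625.5 26.5 160
```

```text
clock: 42.0
tool_pos: [0.4115, -0.1132, -0.0081]
ee_rot: [3.141, -0.001, 0.647]
contact_force: [-0.2, 0.5, 3.8]
gripper_width: 0.0142
grip_force: 25.0
clock: 42.9
tool_pos: [0.41, -0.1126, 0.1592]
ee_rot: [-3.139, 0.002, 0.647]
contact_force: [-0.2, 1.1, -0.9]
gripper_width: 0.0139
grip_force: 25.0
t 42.9 pos [ 410.  -112.6  159.2] yaw 37.1 shift [25.58  1.89 -0.13] twist None j [-0.39 -0.39  2.15 -0.    1.38  0.53]
```

```bash
python3 -m jog '[[1,[1,0.1,-0.3],0],[1,[3,0.2,-0.5],0],[1,[6,0.4,-0.5],0],[1,[9,0.7,-0.5],0],[1,[12,0.9,-0.5],0],[1,[15,1.1,-0.5],0],[1,[18,1.3,-0.5],0],[1,[21,1.6,-0.5],0],[1,[23.5,1.8,-0.5],0],[1,[25,1.9,-0.2],0],[1,[25.5,1.9,0.3],0],[1,[25.5,1.9,1],0],[1,[25.5,1.9,1.4],0],[1,[25.5,1.9,1.4],0],[1,[25.5,1.9,1.4],0]]'; python3 go.py 625.3 26 134.9
```

```text
clock: 44.4
tool_pos: [0.6255, 0.0251, 0.1471]
ee_rot: [-3.141, 0.0, 0.646]
contact_force: [-0.6, 0.5, -1.0]
gripper_width: 0.0136
grip_force: 25.0
t 44.4 pos [625.5  25.1 147.1] yaw 37.0 shift [ 0.04 -0.08  1.22] twist None j [-0.05  0.1   1.74 -0.    1.3   0.88]
```

```bash
python3 -m jog '[[1,[0,-0.1,0.3],0],[1,[0,-0.1,0.6],0],[1,[0,-0.1,0.85],0],[1,[0,-0.1,1.05],0],[1,[0,-0.1,1.2],0],[1,[0,-0.1,1.2],0],[1,[0,-0.1,1.2],0]]'
```

```text
clock: 45.1
tool_pos: [0.6255, 0.0263, 0.1353]
ee_rot: [3.142, -0.0, 0.647]
contact_force: [0.4, 0.3, -1.9]
gripper_width: 0.0134
grip_force: 25.0
```

```bash
python3 -m jog '[[1,[0,0,0.1],0],[1,[0,0,0.2],0],[1,[0,0,0.2],0]]'; python3 -m jog '[[0.5,[0,0,0],0],[0.1,[0,0,0],0],[0.1,[0,0,0],0],[0.1,[0,0,0],0],[0.1,[0,0,-1],0],[0.1,[0,0,-3],0],[0.1,[0,0,-6],0],[0.1,[0,0,-9],0],[0.1,[0,0,-9],0],[0.1,[0,0,-9],0]]'; python3 look.py; python3 lid.py 624 27 179
python3 - <<'E'
from m import *
f=np.load("wl.npz"); A=[f[k] for k in("im","d","K","R","t")]
meas(*A,(100,60,550,330),(20,120,80),(35,255,255),(.14,.16),"lid")
P=cloud(*A[1:]); hsv=cv2.cvtColor(A[0],cv2.COLOR_BGR2HSV); k=(A[1]>0)&(cv2.inRange(hsv,(20,120,80),(35,255,255))>0); q=P[k&(P[...,2]>.13)]
c,*_=np.linalg.lstsq(np.c_[q[:,:2]-[.625,.027],np.ones(len(q))],q[:,2],rcond=None); print("tilt,z",c)
E
python3 go.py 602 -121 130
```

```text
clock: 45.4
tool_pos: [0.6257, 0.0263, 0.1349]
ee_rot: [3.141, -0.001, 0.647]
contact_force: [-2.7, 0.6, 4.8]
gripper_width: 0.0138
grip_force: 25.0
clock: 46.4
tool_pos: [0.6261, 0.0263, 0.2248]
ee_rot: [3.14, -0.002, 0.647]
contact_force: [-0.1, -0.0, -0.2]
gripper_width: 0.0429
grip_force: 0.0
bar
t 46.5 pos [625.2  26.3 223. ] yaw 37.1 shift [ 1.80e-01 -1.00e-02  2.33e+01] twist 0.01 j [-0.04  0.05  1.67 -0.    1.43  0.88]
bar [626.5  27.4] [49.4 12. ] yaw 37.0 px [322. 204.]
lid 9776 rect [626.  27.] [121. 121.] 84.0 circ [625.  27.] 62 z 5/50/95 [149. 151. 152.]
tilt,z [ 0.42058123 -0.03788285  0.16511157]
t 46.5 pos [625.2  26.3 223. ] yaw 37.1 shift [-10.73  10.36   9.3 ] twist None j [-0.04  0.05  1.67 -0.    1.43  0.88]
```

The lid is centred (626,27) and level at 149–152 mm. For the button I'll turn the wide gripper body away from the stack, shut the fingers and press.

```bash
python3 go.py 599.5 -120.5 150 80; python3 -m jog '[[1,[-2.2,2.1,0],-1],[1,[-4.4,4.2,0],-2],[1,[-6.6,6.3,0],-3],[1,[-8.8,8.4,0],-4],[1,[-10,9.5,0],-5.2],[1,[-10.9,10.2,0],-6.4],[1,[-10.9,10.2,0],-7.2],[1,[-10.9,10.2,2],-7.2],[1,[-10.9,10.2,5],-7.2],[1,[-10.9,10.2,8],-7.2],[1,[-10.9,10.2,10],-7.2],[1,[-10.9,10.2,10],-7.2],[1,[-10.9,10.2,10],-7.2]]'; python3 go.py 599.5 -120.5 65 80; python3 look.py
python3 - <<'E'
from m import *
f=np.load("wl.npz"); A=[f[k] for k in("im","d","K","R","t")]
meas(*A,(200,60,450,300),(0,130,60),(8,255,255),(.03,.09),"btn")
cv2.imwrite("pics/w10.png",A[0])
E
```

```text
t 46.5 pos [625.2  26.3 223. ] yaw 37.1 shift [-10.9   10.17   7.3 ] twist -7.16 j [-0.04  0.05  1.67 -0.    1.43  0.88]
clock: 47.75
tool_pos: [0.5991, -0.1205, 0.1221]
ee_rot: [-3.139, -0.0, 1.401]
contact_force: [-0.5, -0.5, -0.1]
gripper_width: 0.0007
grip_force: 0.0
t 47.8 pos [ 599.1 -120.5  122.1] yaw 80.3 shift [0.01 0.06 5.71] twist 0.04 j [-0.29  0.09  1.8   0.    1.26 -0.12]
btn 809 rect [ 599. -122.] [33. 30.] 76.3 circ [ 599. -122.] 17 z 5/50/95 [58. 66. 68.]
```

View pics/w10.png

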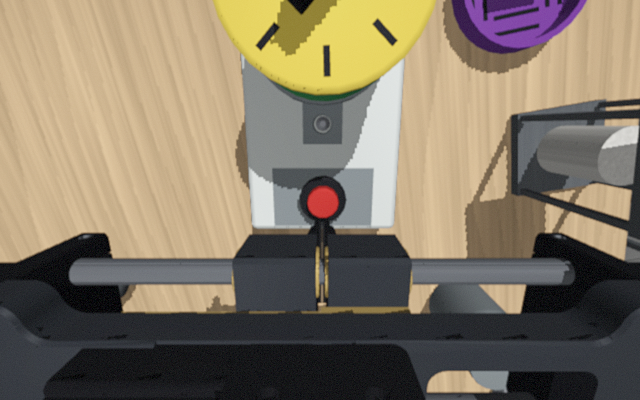

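The lid sits flat and the button is straight below, at (322,201). Descending.

```bash
python3 -m jog '[[1,[0,0,2],0],[1,[0,0,4.5],0],[1,[0,0,6.5],0],[1,[0,0,7.3],0],[1,[0,0,7.6],0],[1,[0,0,7.6],0],[1,[0,0,7.6],0]]'; python3 -m jog '[[1,[0,0,0.2],0],[1,[0,0,0.4],0],[1,[0,0,0.6],0],[1,[0,0,0.8],0],[1,[0,0,0.8],0]]'
```

```text
clock: 48.5
tool_pos: [0.6011, -0.1211, 0.049]
ee_rot: [3.139, 0.0, 1.401]
contact_force: [0.1, -0.1, -0.1]
gripper_width: 0.0002
grip_force: 0.0
clock: 49.0
tool_pos: [0.5995, -0.1207, 0.0387]
ee_rot: [-3.141, -0.0, 1.401]
contact_force: [0.6, -0.7, -0.2]
gripper_width: 0.0005
grip_force: 0.0
```

```bash
python3 -m jog '[[1,[0,0,0.15],0],[1,[0,0,0.3],0],[1,[0,0,0.45],0],[1,[0,0,0.45],0]]'; python3 -m jog '[[1,[0,0,0.15],0],[1,[0,0,0.25],0],[1,[0,0,0.25],0],[1,[0,0,0.25],0]]'
```

```text
clock: 49.4
tool_pos: [0.6, -0.1208, 0.035]
ee_rot: [3.142, 0.0, 1.401]
contact_force: [-0.9, 0.7, 2.5]
gripper_width: 0.0006
grip_force: 1.6
clock: 49.8
tool_pos: [0.6, -0.1208, 0.0325]
ee_rot: [3.141, 0.0, 1.401]
contact_force: [-1.9, 1.1, 4.5]
gripper_width: 0.0009
grip_force: 2.3
```

```bash
python3 -m jog '[[1,[0,0,0.1],0],[1,[0,0,0.2],0],[1,[0,0,0.2],0],[1,[0,0,0.2],0]]'; python3 -m jog '[[1,[0,0,0.1],0],[1,[0,0,0.2],0],[1,[0,0,0.2],0],[1,[0,0,0.2],0]]'
```

```text
clock: 50.2
tool_pos: [0.6001, -0.1208, 0.032]
ee_rot: [-3.141, 0.0, 1.401]
contact_force: [-5.4, 1.7, 12.3]
gripper_width: 0.0003
grip_force: 6.0
clock: 50.6
tool_pos: [0.6002, -0.1208, 0.0318]
ee_rot: [-3.141, 0.0, 1.401]
contact_force: [-10.3, 1.9, 20.6]
gripper_width: 0.0007
grip_force: 10.3
```

The button is bottomed: the force climbs to 20 N and the tool stops moving. I'll rise clear and check.

```bash
python3 -m jog '[[1,[0,0,-0.5],0],[1,[0,0,-3],0],[1,[0,0,-7],0],[1,[0,0,-12],0],[1,[0,0,-17],0],[1,[-4,0,-19],0],[1,[-8,0,-19],0],[1,[-12,0,-19],0],[1,[-12,0,-19],0],[1,[-12,0,-19],0]]'
python3 - <<'E'
from m import *
A=cam("scene"); cv2.imwrite("pics/end.png",A[0][100:350,50:600])
meas(*A,(290,150,370,260),(20,120,80),(35,255,255),(.13,.17),"lid")
A=cam("top"); meas(*A,(280,130,390,220),(20,120,80),(35,255,255),(.13,.17),"lid")
meas(*A,(410,170,480,240),(95,80,30),(125,255,255),(.08,.11),"cup")
E
```

```text
clock: 51.6
tool_pos: [0.5792, -0.2395, 0.2171]
ee_rot: [-3.141, -0.001, 1.399]
contact_force: [-0.0, 0.3, 0.1]
gripper_width: 0.0004
grip_force: 0.0
lid 1462 rect [628.  23.] [119. 124.] 52.1 circ [628.  26.] 63 z 5/50/95 [145. 149. 153.]
lid 1431 rect [627.  25.] [119. 122.] 70.8 circ [628.  27.] 62 z 5/50/95 [149. 152. 155.]
cup few 0
```

View pics/end.png

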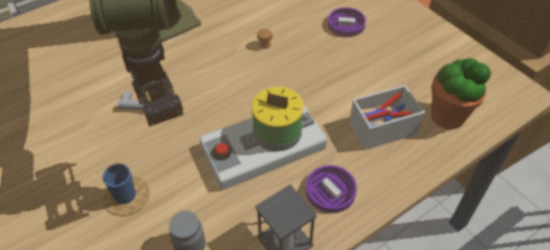

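The stack is closed by the lid at (277,105), the cup stands on the coaster at (119,185), and the other things look unmoved. Handing in.

```bash
python3 -c "
from station import arm; print(arm.job_done())"
```

```text
the job is handed in; nothing more can be done
None
```

The job is done and handed in at about 52 s: cup upright on the coaster, carrier home on both pegs, all three green trays stacked, lid centred on top, and start button then pressed to its stop; no verdict came back.

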